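# Lock the six-cup suction head into its dock

### The job

Pick up the long suction head, the one with six cups, and lower it cups down into the pocket of the dock until it sits fully home; set it in, do not drop it. Then swing the dock's hinged retaining bar over the head and down until it rests fully in its forked catch, and let go. Leave the other things on the table where they are.

Things in the scene. Friction and masses are not known exactly. Their poses are not given: they have to be found in the camera images.
- long_head_center (a point): centre (half-way up) of the long suction head: loose, 0.45 kg, stands on its cups, 68 mm high; z up, y along its length. From below: six black rigid cups 16 mm high, aluminium plate 60 (x) by 110 (y) mm up to 28 mm, white block 36 (x) by 84 (y) mm up to 68 mm: grasp it across the 36 mm. A brass stub 40 mm high at y = +-48 mm. Same after a half turn
- pocket (a point): centre of the pocket's floor in the dock, 10 mm above the table; z up, y along the dock towards the catch. The pocket is 65 (x) by 115 (y) mm, with walls 8 mm thick rising 24 mm above its floor. The head's plate goes inside, its length along y either way round, cups on the floor: its centre is then 34 mm above this point
- dock: the dock, an aluminium fixture fixed to the table, 110 (x) by 240 (y) mm; origin at the centre of its underside, axes as the pocket's. At y = -90 mm stands the bar's hinge post, 37 (x) by 24 (y) mm, at y = +78 mm the forked catch, 36 (x) by 12 (y) mm; both reach 104 mm above the table. The closed bar lies level between the catch's prongs
- bar_hinge (a point): point on the bar's hinge axis: 80 mm above the pocket's floor, 90 mm from its centre towards -y. Fixed to the dock with the dock's axes; the hinge axis is x
- bar_grip (a point): centre of the black grip at the free end of the steel retaining bar, 205 mm from the hinge axis; 18 mm wide (x, along the hinge axis), 60 mm long (y, along the bar), 24 mm deep. Can be pinched across its 18 mm from above; it turns between the fingers as the bar swings
- bar (a joint): angle of the retaining bar, rad: 0 closed, level, in its catch (end stop), pi/2 upright. Starts open at 1.85 to 2.2, leaning back. The grip is 205 mm x cos(angle) along the dock's y and 205 mm x sin(angle) above the hinge. Stiff hinge: the bar stays where it is left and takes 0.5 to 5 N at the grip to move. Closed, it passes 5 mm above a head fully home
- square_head_center (a point): the other suction head, not wanted: square 84 x 84 mm plate, 52 x 52 mm white block, four cups, 68 mm high; point half-way up at its centre. It stands on the table in the other of the two head places
- grease_jar: jar, 64 mm across, 75 mm high, bystander; origin at centre of its underside
- cleaner_bottle: bottle, 68 mm across, 190 mm high, bystander; origin at centre of its underside
- screwdriver: screwdriver lying on the table, bystander
- wrench: wrench lying on the table, bystander
- gauge: small white gauge block 55 x 50 x 56 mm, bystander; origin at centre of its underside
There are look-alikes about, which are no part of the job. What is shaped like the part that bears long_head_center but brown or red is not meant.

How it is judged (in metres and radians):
On the way, in this order (a step that is already met when the one before it is completed fails the run):
1. the long head sits fully home in the dock's pocket while the bar is still open (z of long_head_center in the frame of pocket between 0.03 and 0.0375 m and horizontal distance between long_head_center and pocket below 0.006 m and angle between long_head_center's own z axis and vertical below 0.04 rad and angle between the y axis of long_head_center and the y axis of pocket, either way round below 0.1 rad and value of joint bar above 0.5 rad), for 0.2 s.
2. the bar rests in its catch over the head (z of long_head_center in the frame of pocket between 0.03 and 0.0375 m and horizontal distance between long_head_center and pocket below 0.006 m and angle between long_head_center's own z axis and vertical below 0.04 rad and angle between the y axis of long_head_center and the y axis of pocket, either way round below 0.1 rad and value of joint bar below 0.04 rad), for 0.2 s.
At the end, for the whole second after the job is handed in: The long head stands upright (within 0.04 rad) on the pocket's floor (centre 30 to 37.5 mm above it, within 6 mm of the pocket's centre and 0.1 rad of its direction), the bar is down in its catch (within 0.04 rad of closed), and both are at rest (all of step 2 and linear speed of long_head below 0.02 m/s and velocity of joint bar between -0.05 and 0.05 rad/s); the robot touches nothing.
It fails at once if the long head was dropped or thrown (over 0.5 m/s while the fingers do not touch it) (contact force between the fingers and long_head below 0.01 N and linear speed of long_head above 0.5 m/s).
It fails at once if another thing on the table was moved by more than 40 mm (distance of any of square_head_center, grease_jar, cleaner_bottle, screwdriver, wrench, gauge from where it was at the start of the episode above 0.04 m).
It also fails if it takes over 61 s, if anything falls off the work surface, if the arm or the gripper's body presses on something with over 40 N, if the wrist force passes 120 N, or if a joint passes its speed limit or range.

### The arm

A 6-joint arm with a two-finger parallel gripper is mounted at the origin on the work surface. World frame = base frame: x ahead of the robot, y to its left, z up, the work surface at z = 0. Lengths are in mm, angles in rad, forces in N, time in s.
With the tool pointing down it reaches from about 300 to 775 mm from the base axis. Payload 14.6 kg.
Tool frame: the origin (TCP) lies between the finger pads; the fingertips stand 19 mm ahead of it and the grasp point (between the pads) is the TCP (manip.tcp_to_tips is the distance from the TCP to the fingertips, in mm); x points along the fingers, z is the direction in which the jaws open and shut, and the axes are right-handed (so a half turn about x gives the same grasp; the last joint's range is limited). The gripper opens to 94 mm and grips with 3 to 60 N. Pads are 16 mm wide; open, the fingers measure 119 mm over their backs; the gripper's body (75 mm by 177 mm) begins 78 mm behind the grasp point.
Start: joints at [-1.276, 0.3, 1.521, -0, 1.321, -0.067], TCP at [194.67, -514.386, 224.446] pointing down, gripper open.
Joint ranges: [-3.03, 3.03], [-0.79, 2.21], [0.23, 2.52], [-1.04, 4.18], [0, 3.07], [-2.55, 2.55]. Speed limits (rad/s): [2.22, 2.22, 2.57, 3.14, 3.14, 3.14].

### API

Orientations are given as [roll, pitch, yaw] about the fixed x, y, z axes, in that order (R = Rz(yaw) Ry(pitch) Rx(roll)).
In Python, from cell import manip gives the robot as it stands.
- The arm moves only by the tool jog_arm, never from a script. Its argument "moves" is a list that holds one entry, the list of rows, each a list of 6 numbers: the shift along the world's x, y, z in mm, then the turn, a rotation vector about the world's x, y, z in degrees. In form: [[[dx, dy, dz, wx, wy, wz], ...]]. A call has 1 to 5 rows; each row shifts and turns the pose as measured when the row begins; what a row does not reach is not made up. A row lasts 1/10 s, in which the tool goes at most 50 mm and 8.59 degrees, less where a joint would pass 70% of its speed; a pose out of reach is approached as far as the arm can. A call is refused whole if a number of a shift passes 50 or a number of a turn 8.59, either way. A call with a gripper value outside its range is refused whole. "gripper" is the opening, from -1 (shut) to 1 (fully open), set as the call begins (left out, the last holds). The fingers move at their own pace and stop on an object; "squeeze" is the grip in N (left out, the last holds). Time passes only in rows, so rows that do not move let the fingers close. It gives the time, the measured TCP pose, the force and the opening at its end, in the units of the state.
- manip.read_state(): the state, without advancing time (a new reading comes with each control period).
- manip.camera(name): name is "scene" or "top"; returns (picture, depth): 420x560x3 uint8, blue, green, red; 420x560 float32, mm along the optical axis (not along the pixel's ray), 0 where there is no reading.
- manip.camera_params(name): a dict with "fx", "fy", "cx", "cy" (pixels), "rvec" (rotation vector, rad) and "tvec" (3), from world to camera coordinates, as OpenCV has them. Camera axes: x right, y down, z forward; pixel columns grow to the right and rows downward; lengths in mm; the calibration is good to about 2 mm. A picture is of the moment at which its call begins. camera_params takes no time and is no camera call.
- manip.sign_off(): hands the job in, once; it reports no verdict.
The state is a dict: "clock": time; "joints": joint angles; "qd": joint speeds; "effort": joint torques, N m; "eef_pos": TCP position; "eef_rot": TCP orientation; "wrist_force": force on the tool from outside, world axes, zero at the start; "moment": the same for the moment, N m; "finger_gap": finger opening in mm.
Only numpy, scipy, OpenCV 4.12 (cv2) and the standard library are available. Lean on these libraries where they do the work, as an engineer would, in place of code of your own. Each camera call takes 0.05 s, during which the arm holds its last target. There are 200 camera calls.

## Working session

There is one attempt and no reset: what is moved stays moved. The work goes in short steps, Python scripts to look and compute and a tool call to move; the robot and the scene stay as the last step left them, time stands still between calls to the robot, and variables do not carry over. Pictures are saved under pics/ and viewed, about 8 in all and at most 12, crops included, and the job is handed in when it is done.

Besides the shell and the picture viewer there is one more tool, called after "Call:" by a JSON object that holds its "api" and its "payload". jog_arm: Moves the arm, as the interface text tells. Its arguments: {"type":"object","properties":{"moves":{"type":"array","items":{"type":"array","items":{"type":"array","items":{"type":"number"}}}},"gripper":{"type":"number"},"squeeze":{"type":"number"}},"required":["moves"]}

```bash
ls; mkdir -p pics; cat > h.py <<'E'
import numpy as np, cv2
from cell import manip
def grab(n):
    im,d=manip.camera(n); np.savez('%s.npz'%n,im=im,d=d); return im,d
def world(n,d):
    p=manip.camera_params(n); R=cv2.Rodrigues(np.array(p['rvec'],float))[0]; t=np.array(p['tvec'],float).reshape(3)
    v,u=np.mgrid[:d.shape[0],:d.shape[1]]
    c=np.stack([(u-p['cx'])/p['fx']*d,(v-p['cy'])/p['fy']*d,d],-1)
    return (c-t)@R
E
python3 - <<'E'
from h import *
for n in('scene','top'):
    im,d=grab(n); cv2.imwrite(f'pics/{n}0.png',im)
    p=manip.camera_params(n);R=cv2.Rodrigues(np.array(p['rvec'],float))[0];print(n,p,-R.T@np.array(p['tvec'],float).reshape(3))
print(manip.read_state())
E
```

```text
pics
scene {'fx': 484.1137617866957, 'fy': 484.1137617866957, 'cx': 275.5201573333099, 'cy': 203.23869776920046, 'rvec': array([ 1.15601669,  2.47796548, -0.84413671]), 'tvec': array([ 310.36470006, -323.53676909, 1713.13086922])} [1204.68257838  593.53118259 1154.24446446]
top {'fx': 388.58217481671164, 'fy': 388.58217481671164, 'cx': 275.9162872317859, 'cy': 207.6236259612815, 'rvec': array([ 2.12579313, -2.16630913,  0.16923285]), 'tvec': array([ 84.23819501, 564.30773792, 903.47111172])} [423.85847641  81.22980378 977.51985005]
{'clock': 0.1, 'joints': array([-1.27560109e+00,  3.00377887e-01,  1.52149312e+00, -1.00300116e-05,
        1.32064387e+00, -6.66029553e-02]), 'qd': array([-0.00135563, -0.00239356, -0.00184955,  0.00028671, -0.00205752,
        0.00087355]), 'effort': array([ 5.52449983e-04, -5.32644761e+01, -3.53288734e+01,  7.09023373e-02,
        2.35253636e-02, -5.58266095e-05]), 'eef_pos': array([ 194.61352885, -514.21221234,  223.97464696]), 'eef_rot': array([3.08552414, 1.56987405, 1.87652849]), 'wrist_force': array([-0.70926107,  0.12763364, -0.42683932]), 'moment': array([ 0.00446494, -0.0117311 , -0.01320777]), 'finger_gap': 93.84040995544645}
```

View pics/scene0.png

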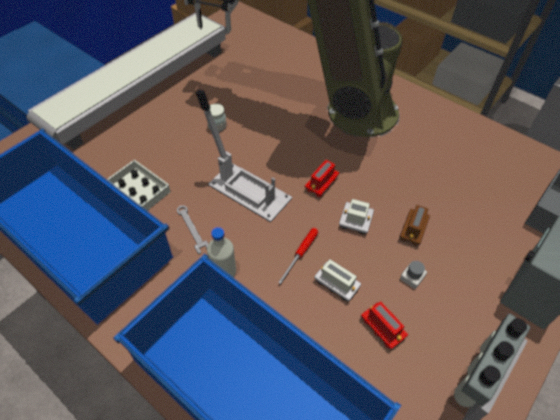

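View pics/top0.png

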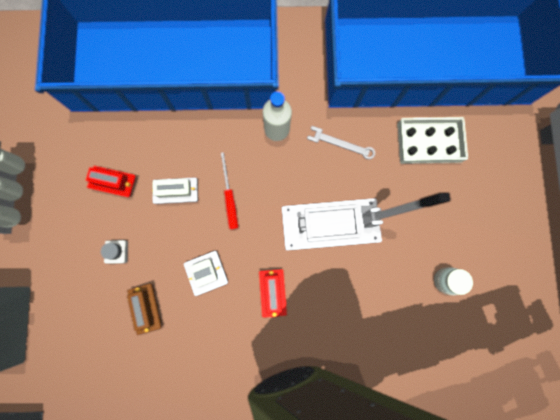

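The long white head is at about (175,190) in top, with the square head at (205,273). The dock is at (332,224), with its hinge to the right (372,218) and its catch to the left (302,224). Next I measure from depth.

```bash
python3 - <<'E'
from h import *
z=np.load('top.npz'); im,d=z['im'],z['d']; W=world('top',d)
def box(sl,lo,hi,name):
    P=W[sl].reshape(-1,3); ok=(d[sl].ravel()>0)&(P[:,2]>lo)&(P[:,2]<hi); P=P[ok]
    r=cv2.minAreaRect(P[:,:2].astype(np.float32)); print(name,len(P),np.median(P[:,2]).round(1),P.mean(0).round(1),[np.round(x,1) for x in r]); print(cv2.boxPoints(r).round(1).tolist())
h=np.s_[170:212,145:206]
box(h,55,80,'head block'); box(h,18,80,'head all'); box(h,18,36,'plate')
dk=np.s_[190:258,275:390]
box(dk,5,20,'base'); box(dk,27,40,'rim'); box(np.s_[190:258,285:325],80,115,'catch')
box(np.s_[190:258,350:385],90,112,'post')
box(np.s_[180:225,415:460],200,400,'grip')
print(np.median(W[300:330,150:240].reshape(-1,3),0))
for n,(v,u) in dict(sq=(273,205),red=(290,272),bottle=(105,277),shaft=(200,230)).items(): print(n,W[v,u].round())
S=np.load('scene.npz');WS=world('scene',S['d'])
P=WS[80:120,185:220].reshape(-1,3); k=(P[:,2]>220)&(P[:,2]<400); print('scene grip',k.sum(),P[k].mean(0),P[k].min(0),P[k].max(0))
P=WS[255:305,310:365].reshape(-1,3); 
for lo,hi in((60,78),(20,78)):
    k=(P[:,2]>lo)&(P[:,2]<hi); r=cv2.minAreaRect(P[k][:,:2].astype(np.float32)); print('scene head',k.sum(),np.median(P[k],0),r)
# rectified height view
c=im[160:260,140:400]; cv2.imwrite('pics/crop.png',cv2.resize(c,None,fx=3,fy=3,interpolation=cv2.INTER_CUBIC))
E
```

```text
head block 551 66.5 [616.5 324.7  66.2] [array([617.7, 325.6]), array([36.9, 82.4]), np.float64(1.6)]
[[598.0999755859375, 366.29998779296875], [600.4000244140625, 283.8999938964844], [637.2999877929688, 284.8999938964844], [635.0, 367.29998779296875]]
head all 1061 58.4 [612.3 319.8  48.5] [array([617.8, 326.7]), array([ 60.5, 111.1]), np.float64(1.7)]
[[586.0, 381.29998779296875], [589.2000122070312, 270.20001220703125], [649.7000122070312, 272.0], [646.4000244140625, 383.1000061035156]]
plate 435 26.4 [607.8 315.2  26.6] [array([617.8, 326.7]), array([ 60.5, 111.1]), np.float64(1.7)]
[[586.0, 381.29998779296875], [589.2000122070312, 270.20001220703125], [649.7000122070312, 272.0], [646.4000244140625, 383.1000061035156]]
base 3171 8.8 [525.9 -57.5   8.9] [array([528.4, -63.2]), array([110.3, 239.8]), np.float64(3.9)]
[[465.29998779296875, 52.70000076293945], [481.3999938964844, -186.5], [591.4000244140625, -179.10000610351562], [575.2999877929688, 60.099998474121094]]
rim 561 32.3 [527.9 -64.8  32.2] [array([528.9, -71.1]), array([ 81.3, 184. ]), np.float64(3.9)]
[[482.0, 17.899999
[... 756 characters left out ...]
030517578], [530.0, -228.6999969482422], [547.9000244140625, -227.8000030517578], [546.2000122070312, -189.5]]
[312.58107344 276.2540557   -0.81808375]
sq [412. 240.  71.]
red [371.  86.  69.]
bottle [767.  68. 185.]
shaft [590. 187.  24.]
scene grip 269 [ 545.35437627 -203.53440726  280.71961239] [ 531.60860231 -228.46900218  226.87854945] [ 553.70093538 -186.21302334  319.00224225]
scene head 439 [624.58763421 326.87663504  67.86309369] ((622.1452026367188, 325.7980651855469), (38.04725646972656, 84.08611297607422), 2.5169005393981934)
scene head 991 [635.93039239 331.9013953   51.93197392] ((623.3346557617188, 325.5616760253906), (60.69391632080078, 111.8481674194336), 3.3775837421417236)
```

View pics/crop.png

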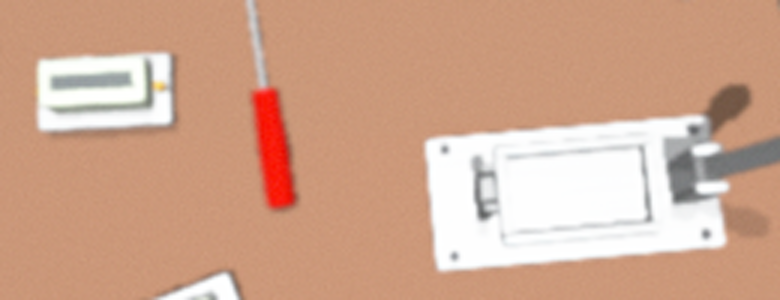

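```bash
cat >> h.py <<'E'
from scipy.spatial.transform import Rotation as Ro
def plan(pos,yaw_deg):
    "shift and rotvec(deg) to reach pos, pointing down, jaws along the x axis of a frame at yaw"
    s=manip.read_state(); R=Ro.from_euler('xyz',s['eef_rot']); a=np.radians(yaw_deg)
    best=None
    for sg in(1,-1):
        z=sg*np.array([np.cos(a),np.sin(a),0]); x=np.array([0,0,-1.]); T=Ro.from_matrix(np.c_[x,np.cross(z,x),z])
        w=np.degrees((T*R.inv()).as_rotvec())
        if best is None or np.linalg.norm(w)<np.linalg.norm(best): best=w
    print('t',s['clock'],'pos',s['eef_pos'].round(1),'d',(np.array(pos)-s['eef_pos']).round(1),'w',best.round(2),'j',s['joints'].round(2),'F',s['wrist_force'].round(1),'gap',s['finger_gap'].round(1))
E
python3 -c "
from h import *
plan([618,326,180],1.65)"
```

```text
Traceback (most recent call last):
  File "h.py", line 19, in plan
    print('t',s['clock'],'pos',s['eef_pos'].round(1),'d',(np.array(pos)-s['eef_pos']).round(1),'w',best.round(2),'j',s['joints'].round(2),'F',s['wrist_force'].round(1),'gap',s['finger_gap'].round(1))
                                                                                                                                                                              ^^^^^^^^^^^^^^^^^^^^^
AttributeError: 'float' object has no attribute 'round'
```

```bash
sed -i "s/s\['finger_gap'\].round(1)/round(s['finger_gap'],1)/" h.py
python3 -c "
from h import *
plan([618,326,180],1.65)"
```

```text
t 0.1 pos [ 194.6 -514.2  224. ] d [423.4 840.2 -44. ] w [-3.000e-02 -5.000e-02  7.092e+01] j [-1.28  0.3   1.52 -0.    1.32 -0.07] F [-0.7  0.1 -0.4] gap 93.8
```

Call:
{"api": "jog_arm", "payload": {"moves": [[[18, 42, 0, 0, 0, 3.5], [18, 42, 0, 0, 0, 3.5], [18, 42, 0, 0, 0, 3.5], [18, 42, 0, 0, 0, 3.5], [18, 42, 0, 0, 0, 3.5]]], "gripper": 1}}

```text
clock: 0.6
eef_pos: [283.9, -299.5, 220.9]
eef_rot: [3.102, 1.565, 2.202]
wrist_force: [0.2, -0.2, 0.2]
finger_gap: 94.5
```

Call:
{"api": "jog_arm", "payload": {"moves": [[[18, 42, 0, 0, 0, 3.5], [18, 42, 0, 0, 0, 3.5], [18, 42, 0, 0, 0, 3.5], [20, 42, 0, 0, 0, 3.5], [20, 42, 0, 0, 0, 3.5]]]}}

```text
clock: 1.1
eef_pos: [378.7, -80.2, 220.8]
eef_rot: [3.033, 1.566, 2.45]
wrist_force: [0.8, -0.4, 0.2]
finger_gap: 94.0
```

Call:
{"api": "jog_arm", "payload": {"moves": [[[24, 42, 0, 0, 0, 3.5], [24, 42, 0, 0, 0, 3.5], [24, 42, 0, 0, 0, 3.5], [24, 42, 0, 0, 0, 3.5], [24, 42, 0, 0, 0, 3.5]]]}}

```text
clock: 1.6
eef_pos: [499.7, 138.9, 220.7]
eef_rot: [3.039, 1.567, 2.775]
wrist_force: [1.5, -1.6, 0.5]
finger_gap: 93.9
```

Call:
{"api": "jog_arm", "payload": {"moves": [[[24, 42, 0, 0, 0, 3.5], [24, 42, 0, 0, 0, 3.5], [24, 42, 0, 0, 0, 3.5], [0, 0, 0, 0, 0, 0]]]}}

```text
clock: 2.0
eef_pos: [573.2, 273.9, 217.0]
eef_rot: [-2.994, 1.563, -3.061]
wrist_force: [-0.5, -0.2, -0.5]
finger_gap: 93.8
```

```bash
python3 -c "
from h import *
plan([619,326,120],1.65)"
```

```text
t 2.0 pos [573.2 273.9 217. ] d [ 45.8  52.1 -97. ] w [ 0.06 -0.43  5.45] j [0.39 0.5  1.26 0.   1.39 0.45] F [-0.5 -0.2 -0.5] gap 93.8
```

Call:
{"api": "jog_arm", "payload": {"moves": [[[23, 26, -20, 0, -0.2, 2.7], [23, 26, -25, 0, -0.2, 2.7], [0, 0, -25, 0, 0, 0], [0, 0, -20, 0, 0, 0], [0, 0, 0, 0, 0, 0]]]}}

```text
clock: 2.5
eef_pos: [619.5, 327.2, 121.1]
eef_rot: [-2.489, 1.566, -2.457]
wrist_force: [-0.2, -0.2, 0.3]
finger_gap: 94.0
```

```bash
python3 -c "
from h import *
im,d=grab('top');W=world('top',d)
cv2.imwrite('pics/pre.png',cv2.resize(im[120:260,100:260],None,fx=4,fy=4,interpolation=cv2.INTER_CUBIC))
plan([619,326,52],1.65)"
```

```text
t 2.55 pos [620.  327.4 123. ] d [ -1.   -1.4 -71. ] w [ 0.11 -0.09 -0.15] j [ 0.43  0.73  1.12 -0.    1.29  0.4 ] F [-0.5  0.2 -0.4] gap 94.2
```

View pics/pre.png

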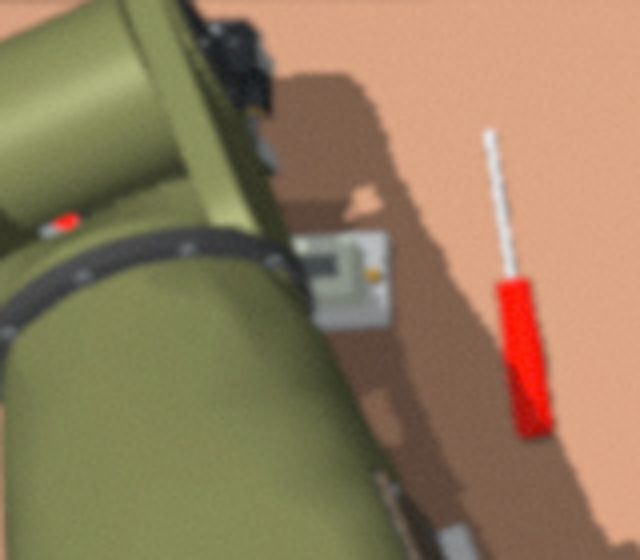

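Call:
{"api": "jog_arm", "payload": {"moves": [[[0, -1, -25, 0, 0, 0], [0, 0, -25, 0, 0, 0], [0, 0, -14, 0, 0, 0], [0, 0, 0, 0, 0, 0]]]}}

```text
clock: 2.95
eef_pos: [622.1, 325.7, 64.7]
eef_rot: [0.207, 1.564, 0.237]
wrist_force: [-0.3, -0.1, 0.5]
finger_gap: 94.3
```

```bash
python3 -c "
from h import *
plan([619,326,53],1.65)"
```

```text
t 2.95 pos [622.1 325.7  64.7] d [ -3.1   0.3 -11.7] w [-0.09  0.36 -0.03] j [ 0.43  0.78  1.17 -0.    1.18  0.4 ] F [-0.3 -0.1  0.5] gap 94.3
```

Call:
{"api": "jog_arm", "payload": {"moves": [[[-2, 0, -8, 0, 0.3, 0], [-1, 0, -4, 0, 0, 0], [0, 0, 0, 0, 0, 0]]]}}

```text
clock: 3.25
eef_pos: [620.2, 326.0, 55.9]
eef_rot: [0.596, 1.565, 0.625]
wrist_force: [1.0, -0.7, 0.5]
finger_gap: 93.9
```

Call:
{"api": "jog_arm", "payload": {"moves": [[[0, 0, 0, 0, 0, 0], [0, 0, 0, 0, 0, 0], [0, 0, 0, 0, 0, 0], [0, 0, 0, 0, 0, 0], [0, 0, 0, 0, 0, 0]]], "gripper": -1, "squeeze": 25}}

```text
clock: 3.75
eef_pos: [620.8, 326.4, 57.8]
eef_rot: [0.535, 1.562, 0.564]
wrist_force: [0.2, -0.5, -0.2]
finger_gap: 57.5
```

Call:
{"api": "jog_arm", "payload": {"moves": [[[0, 0, 0, 0, 0, 0], [0, 0, 0, 0, 0, 0], [0, 0, 0, 0, 0, 0], [0, 0, 0, 0, 0, 0], [0, 0, 0, 0, 0, 0]]]}}

```text
clock: 4.25
eef_pos: [620.6, 326.5, 57.8]
eef_rot: [0.569, 1.563, 0.598]
wrist_force: [-0.3, -0.6, 1.2]
finger_gap: 36.0
```

```bash
python3 -c "
from h import *
plan([619,326,53],1.65)"
```

```text
t 4.25 pos [620.6 326.5  57.8] d [-1.6 -0.5 -4.8] w [-0.25  0.36 -0.02] j [0.43 0.79 1.18 0.   1.17 0.4 ] F [-0.3 -0.6  1.2] gap 36.0
```

Call:
{"api": "jog_arm", "payload": {"moves": [[[0, 0, 12, 0, 0, 0], [0, 0, 20, 0, 0, 0], [0, 0, 35, 0, 0, 0], [0, 0, 35, 0, 0, 0], [0, 0, 0, 0, 0, 0]]]}}

```text
clock: 4.75
eef_pos: [618.5, 325.3, 161.5]
eef_rot: [1.403, 1.57, 1.432]
wrist_force: [0.3, 0.2, -4.3]
finger_gap: 35.5
```

```bash
python3 - <<'E'
from h import *
plan([531,-63,150],3.9)
S=np.load('scene.npz');d=S['d'];W=world('scene',d);P=W.reshape(-1,3)
k0=(np.abs(P[:,0]-528)<75)&(np.abs(P[:,1]+63)<140)&(d.ravel()>0)
for lo,hi,n in((5,20,'base'),(90,115,'top')):
    k=k0&(P[:,2]>lo)&(P[:,2]<hi); print(n,np.median(P[k],0).round(1),cv2.minAreaRect(P[k][:,:2].astype(np.float32)))
a=np.radians(3.87); ex=np.array([np.cos(a),np.sin(a)]); ey=np.array([-ex[1],ex[0]])
T=np.load('top.npz')
for n,Wn in(('scene',W),('top',world('top',T['d']))):
    P=Wn.reshape(-1,3); q=(P[:,:2]-[528.4,-63.2]); X=q@ex; Y=q@ey
    k=(abs(X)<48)&(abs(Y)<70)&(P[:,2]>27)&(P[:,2]<40); k2=k&(abs(Y)<50)
    print(n,'rim',k.sum(),'x',np.percentile(X[k2],[1,99]).round(1),'y',np.percentile(Y[k&(abs(X)<30)],[1,99]).round(1), 'z',np.median(P[k,2]))
    k=(abs(X)<60)&(abs(Y)<125)&(P[:,2]>5)&(P[:,2]<18); print(' base x',np.percentile(X[k],[.5,99.5]).round(1),'y',np.percentile(Y[k],[.5,99.5]).round(1),np.median(P[k,2]))
    k=(abs(X)<25)&(abs(Y-78)<12)&(P[:,2]>60)&(P[:,2]<112);print(' catch x',np.percentile(X[k],[1,99]).round(1),'y',np.percentile(Y[k],[1,99]).round(1))
E
```

```text
t 4.75 pos [618.5 325.3 161.5] d [ -87.5 -388.3  -11.5] w [-0.07  0.01  2.25] j [0.43 0.69 1.1  0.   1.35 0.4 ] F [ 0.3  0.2 -4.3] gap 35.5
base [541.2 -49.4  10. ] ((530.8452758789062, -60.85136413574219), (143.37811279296875, 270.1044921875), 1.3243964910507202)
top [ 542.1 -148.5  100.6] ((535.8851318359375, -73.50167846679688), (41.38829803466797, 188.52195739746094), 3.3560678958892822)
scene rim 302 x [-37.   46.8] y [-66.4  65.3] z 32.40385395040762
 base x [-50.3  59.7] y [-119.5  119.2] 9.953351254441824
 catch x [-13.   23.8] y [70.8 84.1]
top rim 537 x [-40.5  40. ] y [-65.6  65.3] z 32.407735204620764
 base x [-54.6  54.2] y [-118.2  119. ] 8.830638097440852
 catch x [-18.   17.8] y [72.2 83.8]
```

Call:
{"api": "jog_arm", "payload": {"moves": [[[-4, -20, 12, 0, 0, 0.4], [-8, -35, 12, 0, 0, 0.4], [-9, -40, 4, 0, 0, 0.4], [-9, -40, 0, 0, 0, 0.4], [-9, -40, 0, 0, 0, 0.4]]]}}

```text
clock: 5.25
eef_pos: [575.0, 148.5, 181.8]
eef_rot: [-3.057, 1.563, -2.986]
wrist_force: [0.7, -0.4, -6.0]
finger_gap: 35.7
```

Call:
{"api": "jog_arm", "payload": {"moves": [[[-9, -40, 0, 0, 0, 0.2], [-9, -40, 0, 0, 0, 0], [-9, -40, 0, 0, 0, 0], [-9, -40, 0, 0, 0, 0], [-9, -35, 0, 0, 0, 0]]]}}

```text
clock: 5.75
eef_pos: [523.6, -54.5, 174.1]
eef_rot: [-3.131, 1.554, -3.056]
wrist_force: [0.5, 0.5, -5.9]
finger_gap: 35.6
```

```bash
python3 -c "
from h import *
plan([531,-63,185],3.87)"
```

```text
t 5.75 pos [523.6 -54.5 174.1] d [ 7.4 -8.5 10.9] w [ 0.08 -0.99 -0.45] j [-0.17  0.3   1.64 -0.    1.22 -0.24] F [ 0.5  0.5 -5.9] gap 35.6
```

Call:
{"api": "jog_arm", "payload": {"moves": [[[7, -8, 0, 0, -0.5, -0.4], [0, 0, -8, 0, -0.4, 0], [0, 0, 0, 0, 0, 0], [0, 0, 0, 0, 0, 0]]]}}

```text
clock: 6.15
eef_pos: [528.2, -64.9, 161.3]
eef_rot: [-3.124, 1.564, -3.06]
wrist_force: [0.4, 0.1, -5.2]
finger_gap: 35.6
```

```bash
python3 - <<'E'
from h import *
plan([531,-63,150],3.87)
for n,c in(('scene',np.s_[60:240,180:320]),('top',np.s_[150:280,260:420])):
    im,d=grab(n); cv2.imwrite(f'pics/over_{n}.png',cv2.resize(im[c],None,fx=3,fy=3,interpolation=cv2.INTER_CUBIC))
a=cv2.imread('pics/over_scene.png');b=cv2.imread('pics/over_top.png')
h=max(a.shape[0],b.shape[0]); f=lambda x:cv2.copyMakeBorder(x,0,h-x.shape[0],0,0,cv2.BORDER_CONSTANT)
cv2.imwrite('pics/over.png',cv2.resize(np.hstack([f(a),f(b)]),(800,int(h*800/(a.shape[1]+b.shape[1])))))
E
```

```text
t 6.15 pos [528.2 -64.9 161.3] d [  2.8   1.9 -11.3] w [ 0.03 -0.38  0.2 ] j [-0.19  0.33  1.64 -0.    1.18 -0.25] F [ 0.4  0.1 -5.2] gap 35.6
```

View pics/over.png

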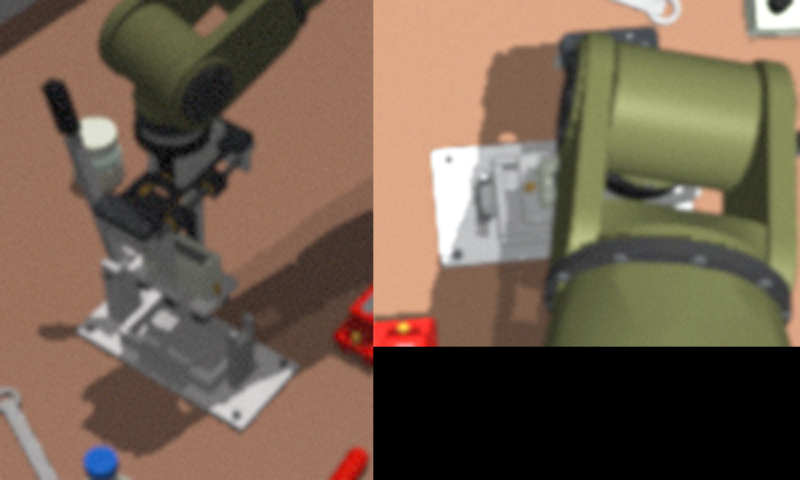

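Call:
{"api": "jog_arm", "payload": {"moves": [[[2, 1, -15, 0, -0.3, 0.2], [0, 0, -15, 0, 0, 0], [0, 0, -14, 0, 0, 0], [0, 0, 0, 0, 0, 0], [0, 0, 0, 0, 0, 0]]]}}

```text
clock: 6.75
eef_pos: [531.5, -60.3, 117.5]
eef_rot: [-0.701, 1.569, -0.628]
wrist_force: [-0.2, -0.2, -5.0]
finger_gap: 35.6
```

```bash
cat >> h.py <<'E'
def meas():
    plan([531,-63,68],3.87)
    s=manip.read_state(); tz=s['eef_pos'][2]; zb=tz-57.8
    a=np.radians(3.87); ex=np.array([np.cos(a),np.sin(a)]); ey=np.array([-ex[1],ex[0]])
    ds=[]
    for i in range(3): im,d=grab('scene'); ds.append(d)
    d=np.median(ds,0); W=world('scene',d);P=W.reshape(-1,3)
    q=P[:,:2]-[528.4,-63.2]; X=q@ex-4.9; Y=q@ey; Z=P[:,2]
    pc=lambda v:np.percentile(v,[50,90,97,99.5]).round(1) if len(v) else None
    k=(abs(X)<45)&(abs(Y)<66); 
    kp=k&(Z>zb+18)&(Z<zb+30); print('zb',zb.round(1),'plate',kp.sum(),'X',pc(X[kp&(X>10)]),'Y',pc(Y[kp&(Y>10)]))
    kb=k&(Z>zb+36)&(Z<zb+66)&(Y>33)&(X<20); print('block end Y',kb.sum(),pc(Y[kb]),'X',np.percentile(X[kb],[1,5,50,95,99]).round(1))
    kt=k&(Z>zb+20)&(Z<zb+29)&(Y>15); r=cv2.minAreaRect(np.c_[X,Y][kp].astype(np.float32)); print(r)
    return X,Y,Z,im
E
python3 - <<'E'
from h import *
X,Y,Z,im=meas()
c=np.s_[60:240,180:320]; cv2.imwrite('pics/low.png',cv2.resize(im[100:220,190:310],None,fx=5,fy=5,interpolation=cv2.INTER_CUBIC))
E
```

```text
t 6.75 pos [531.5 -60.3 117.5] d [ -0.5  -2.7 -49.5] w [ 0.05  0.06 -0.35] j [-0.18  0.38  1.68 -0.    1.08 -0.25] F [-0.2 -0.2 -5. ] gap 35.6
zb 59.7 plate 263 X [25.3 30.6 31.7 32.2] Y [46.6 55.9 57.1 57.9]
block end Y 82 [42.9 45.3 51.9 53.5] X [-15.9 -13.4   4.4  19.   19.6]
((1.5671977996826172, 3.768871307373047), (61.23055648803711, 109.1927490234375), 0.1814465969800949)
```

View pics/low.png

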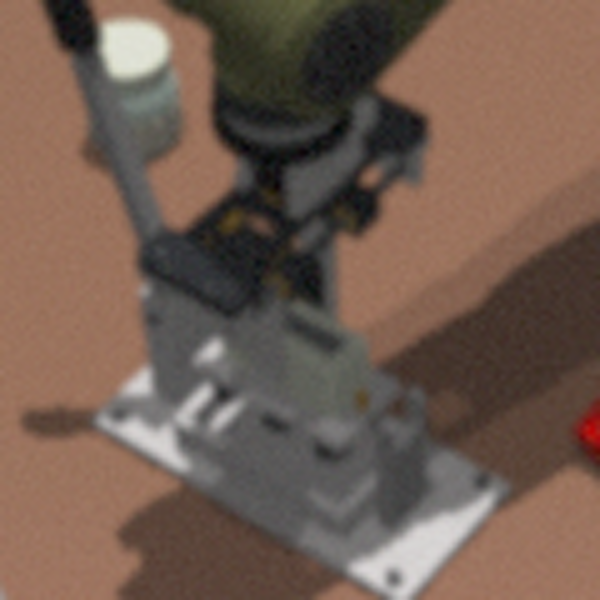

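Call:
{"api": "jog_arm", "payload": {"moves": [[[-1.4, -3, -15, 0, 0, -0.3], [0, 0, -5, 0, 0, 0], [0, 0, 0, 0, 0, 0], [0, 0, 0, 0, 0, 0]]]}}

```text
clock: 7.3
eef_pos: [531.3, -63.6, 99.9]
eef_rot: [-0.352, 1.565, -0.284]
wrist_force: [0.5, -1.3, -5.5]
finger_gap: 35.8
```

```bash
python3 -c "
from h import *
meas()"
```

```text
t 7.3 pos [531.3 -63.6  99.9] d [ -0.3   0.6 -31.9] w [ 0.09  0.32 -0.03] j [-0.19  0.4   1.69 -0.    1.04 -0.26] F [ 0.5 -1.3 -5.5] gap 35.8
zb 42.1 plate 252 X [25.4 30.5 31.2 32. ] Y [42.5 52.3 53.5 53.8]
block end Y 73 [39.5 43.3 49.1 51.3] X [-14.9 -13.    4.   18.1  18.4]
((1.7307376861572266, -1.5370445251464844), (110.80179595947266, 60.550594329833984), 89.93497467041016)
```

Call:
{"api": "jog_arm", "payload": {"moves": [[[-1.3, 0.8, -4, 0, 0.2, 0], [0, 0, -4, 0, 0, 0], [0, 0, -4, 0, 0, 0], [0, 0, 0, 0, 0, 0]]]}}

```text
clock: 7.85
eef_pos: [530.1, -62.7, 87.3]
eef_rot: [-0.656, 1.568, -0.588]
wrist_force: [-0.8, 0.4, -5.3]
finger_gap: 35.8
```

```bash
python3 -c "
from h import *
meas()"
```

```text
t 7.85 pos [530.1 -62.7  87.3] d [  0.9  -0.3 -19.3] w [ 0.1   0.16 -0.04] j [-0.19  0.42  1.71 -0.    1.01 -0.25] F [-0.8  0.4 -5.3] gap 35.8
zb 29.5 plate 231 X [24.7 29.1 29.7 30.4] Y [42.7 53.6 54.4 55. ]
block end Y 72 [40.8 42.4 47.2 49.6] X [-17.3 -16.3   0.9  17.1  18.1]
((0.9108161926269531, -0.8073196411132812), (61.01799392700195, 111.2713851928711), 1.4344042539596558)
```

Call:
{"api": "jog_arm", "payload": {"moves": [[[-0.2, 0, -4, 0, 0, 0], [0, 0, -4, 0, 0, 0], [0, 0, 0, 0, 0, 0]]]}}

```text
clock: 8.3
eef_pos: [530.3, -62.8, 79.5]
eef_rot: [-0.527, 1.566, -0.459]
wrist_force: [-0.1, -0.1, -6.3]
finger_gap: 35.6
```

Call:
{"api": "jog_arm", "payload": {"moves": [[[0, 0, -3, 0, 0, 0], [0, 0, -2, 0, 0, 0], [0, 0, 0, 0, 0, 0]]]}}

```text
clock: 8.6
eef_pos: [530.3, -62.8, 74.0]
eef_rot: [-0.534, 1.566, -0.466]
wrist_force: [0.3, 0.4, -5.3]
finger_gap: 35.9
```

```bash
python3 -c "
from h import *
meas()"
```

```text
t 8.6 pos [530.3 -62.8  74. ] d [ 0.7 -0.2 -6. ] w [ 0.12  0.23 -0.03] j [-0.19  0.44  1.71 -0.    0.99 -0.25] F [ 0.3  0.4 -5.3] gap 35.9
zb 16.2 plate 261 X [25.7 34.9 38.6 40.1] Y [41.3 53.9 58.9 63.5]
block end Y 76 [40.7 42.2 47.4 48.2] X [-15.8 -15.3   3.   17.7  19.1]
((0.15055084228515625, 0.4367103576660156), (127.90040588378906, 79.89164733886719), 89.42582702636719)
```

Plate is inside the rim with no contact force; continue gently to the floor.

Call:
{"api": "jog_arm", "payload": {"moves": [[[0, 0, -2, 0, 0, 0], [0, 0, -2, 0, 0, 0], [0, 0, 0, 0, 0, 0]]]}}

```text
clock: 9.05
eef_pos: [530.6, -62.9, 70.3]
eef_rot: [-0.482, 1.565, -0.414]
wrist_force: [0.8, -0.2, -4.8]
finger_gap: 35.7
```

Call:
{"api": "jog_arm", "payload": {"moves": [[[0, 0, -1, 0, 0, 0], [0, 0, -1, 0, 0, 0], [0, 0, 0, 0, 0, 0]]]}}

```text
clock: 9.35
eef_pos: [530.6, -62.9, 68.2]
eef_rot: [-0.477, 1.565, -0.409]
wrist_force: [-0.2, 0.3, -4.6]
finger_gap: 35.9
```

Call:
{"api": "jog_arm", "payload": {"moves": [[[0, 0, -1, 0, 0, 0], [0, 0, 0, 0, 0, 0]]]}}

```text
clock: 9.55
eef_pos: [530.9, -63.1, 68.0]
eef_rot: [-0.492, 1.564, -0.424]
wrist_force: [-0.1, 0.2, -4.0]
finger_gap: 36.0
```

Call:
{"api": "jog_arm", "payload": {"moves": [[[0, 0, -1, 0, 0, 0], [0, 0, 0, 0, 0, 0]]]}}

```text
clock: 9.75
eef_pos: [531.1, -63.2, 68.0]
eef_rot: [-0.485, 1.564, -0.417]
wrist_force: [-0.2, 0.4, -3.8]
finger_gap: 35.7
```

Call:
{"api": "jog_arm", "payload": {"moves": [[[0, 0, -2, 0, 0, 0], [0, 0, 0, 0, 0, 0]]]}}

```text
clock: 9.95
eef_pos: [531.6, -63.4, 68.0]
eef_rot: [-0.486, 1.562, -0.418]
wrist_force: [-0.5, -0.1, -6.1]
finger_gap: 36.0
```

Call:
{"api": "jog_arm", "payload": {"moves": [[[0, 0, -3, 0, 0, 0], [0, 0, 0, 0, 0, 0]]]}}

```text
clock: 10.15
eef_pos: [532.1, -63.7, 67.1]
eef_rot: [-0.496, 1.56, -0.427]
wrist_force: [-0.0, -0.3, -5.6]
finger_gap: 36.0
```

```bash
python3 -c "
from h import *
meas(); print(manip.read_state()['effort'].round(1))"
```

```text
t 10.15 pos [532.1 -63.7  67.1] d [-1.1  0.7  0.9] w [ 0.25  0.55 -0.07] j [-0.19  0.45  1.72 -0.    0.97 -0.25] F [-0.  -0.3 -5.6] gap 36.0
zb 9.3 plate 359 X [30.4 38.8 40.3 41.2] Y [41.8 60.1 63.  64.3]
block end Y 66 [40.  43.9 48.9 50.1] X [-14.  -12.3   4.7  18.3  19.3]
((-0.3287696838378906, -0.5447769165039062), (83.62547302246094, 130.106689453125), 0.3194056451320648)
[  0.2 -54.5 -29.    0.2  -0.5  -0. ]
```

Call:
{"api": "jog_arm", "payload": {"moves": [[[-1.6, 0.7, 0, 0.2, 0.5, 0], [0, 0, 0, 0, 0, 0]]]}}

```text
clock: 10.5
eef_pos: [531.0, -63.0, 66.8]
eef_rot: [-0.609, 1.569, -0.54]
wrist_force: [-3.9, 1.0, 4.1]
finger_gap: 36.0
```

Call:
{"api": "jog_arm", "payload": {"moves": [[[0, 0, -2, 0, 0, 0], [0, 0, 0, 0, 0, 0]]]}}

```text
clock: 10.7
eef_pos: [530.7, -63.0, 66.5]
eef_rot: [-1.225, 1.57, -1.156]
wrist_force: [-0.2, -0.9, -5.5]
finger_gap: 35.8
```

```bash
python3 -c "
from h import *
meas()"
```

```text
t 10.7 pos [530.7 -63.   66.5] d [0.3 0.  1.5] w [ 0.05  0.02 -0.08] j [-0.19  0.45  1.71 -0.    0.98 -0.25] F [-0.2 -0.9 -5.5] gap 35.8
zb 8.7 plate 359 X [28.8 39.1 39.9 40.6] Y [42.3 60.3 63.5 64.5]
block end Y 79 [40.9 43.9 49.7 51.1] X [-16.3 -15.3   2.7  17.6  18.8]
((-1.2032699584960938, -0.6299285888671875), (84.10322570800781, 130.42620849609375), 0.15273113548755646)
```

Call:
{"api": "jog_arm", "payload": {"moves": [[[0, 0, -2, 0, 0, 0], [0, 0, 0, 0, 0, 0]]]}}

```text
clock: 11.05
eef_pos: [530.7, -63.0, 66.2]
eef_rot: [-1.493, 1.57, -1.424]
wrist_force: [-0.6, 1.1, -6.3]
finger_gap: 35.6
```

```bash
python3 - <<'E'
from h import *
X,Y,Z,im=meas()
k=(abs(X)<14)&(abs(Y-30)<10)&(Z>60)&(Z<100); print('top z',k.sum(),np.percentile(Z[k],[10,50,75,90,97]).round(1))
k=(abs(X)<22)&(abs(Y-48.5)<5)&(Z>20)&(Z<60); print('plate z',k.sum(),np.percentile(Z[k],[10,50,75,90,97]).round(1))
E
```

```text
t 11.05 pos [530.7 -63.   66.2] d [0.3 0.  1.8] w [ 0.06  0.01 -0.09] j [-0.19  0.45  1.71 -0.    0.98 -0.25] F [-0.6  1.1 -6.3] gap 35.6
zb 8.4 plate 368 X [28.7 38.9 40.1 41.4] Y [42.9 61.  64.  64.4]
block end Y 74 [41.2 45.  49.4 50.1] X [-17.2 -15.4   4.3  18.   18.5]
((-0.3304481506347656, 0.10843658447265625), (130.36663818359375, 84.68543243408203), 89.31868743896484)
top z 52 [75.9 78.1 79.6 80.7 81.6]
plate z 42 [34.7 38.5 41.7 48.8 50.7]
```

Call:
{"api": "jog_arm", "payload": {"moves": [[[0, 0, 0, 0, 0, 0], [0, 0, 0, 0, 0, 0], [0, 0, 0, 0, 0, 0], [0, 0, 0, 0, 0, 0]]], "gripper": 0.2}}

```text
clock: 11.6
eef_pos: [531.2, -63.0, 65.5]
eef_rot: [-0.937, 1.57, -0.868]
wrist_force: [-0.0, 0.4, 0.1]
finger_gap: 56.6
```

```bash
python3 - <<'E'
from h import *
X,Y,Z,im=meas()
k=(abs(X)<14)&(abs(Y-30)<10)&(Z>60)&(Z<100); print('top z',k.sum(),np.percentile(Z[k],[10,50,75,90,97]).round(1))
k=(abs(X)<22)&(abs(Y-48.5)<5)&(Z>20)&(Z<60); print('plate z',k.sum(),np.percentile(Z[k],[10,50,75,90,97]).round(1))
E
```

```text
t 11.6 pos [531.2 -63.   65.5] d [-0.2  0.   2.5] w [ 0.05  0.05 -0.09] j [-0.19  0.45  1.71 -0.    0.97 -0.25] F [-0.   0.4  0.1] gap 56.6
zb 7.7 plate 318 X [30.4 39.  40.  40.8] Y [43.4 61.3 64.4 64.9]
block end Y 74 [40.9 45.7 50.3 51. ] X [-16.4 -15.8   2.9  18.2  18.8]
((-0.2805137634277344, -0.3425140380859375), (130.83001708984375, 82.35099792480469), 89.6819076538086)
top z 55 [75.2 78.  78.8 79.7 81.2]
plate z 41 [32.9 38.5 40.5 48.9 51.2]
```

Call:
{"api": "jog_arm", "payload": {"moves": [[[0, 0, 10, 0, 0, 0], [0, 0, 25, 0, 0, 0], [0, 0, 40, 0, 0, 0], [0, 0, 50, 0, 0, 0], [0, 0, 50, 0, 0, 0]]]}}

```text
clock: 12.25
eef_pos: [527.3, -62.4, 241.8]
eef_rot: [2.962, 1.56, 3.031]
wrist_force: [1.2, -0.4, -0.1]
finger_gap: 56.6
```

Call:
{"api": "jog_arm", "payload": {"moves": [[[0, 0, 50, 0, 0, 0], [0, 0, 50, 0, 0, 0], [0, 0, 35, 0, 0, 0], [0, 0, 0, 0, 0, 0]]]}}

```text
clock: 12.65
eef_pos: [525.7, -62.0, 387.4]
eef_rot: [-0.481, 1.568, -0.412]
wrist_force: [0.1, -0.0, -0.4]
finger_gap: 55.8
```

```bash
python3 - <<'E'
from h import *
plan([539,-209,365],3.87)
a=np.radians(3.87); ex=np.array([np.cos(a),np.sin(a)]); ey=np.array([-ex[1],ex[0]])
for n in('scene','top'):
    im,d=grab(n); P=world(n,d).reshape(-1,3); q=P[:,:2]-([528.4,-63.2] if n=='top' else [533.3,-62.9]); X=q@ex;Y=q@ey;Z=P[:,2]
    k=(abs(X)<25)&(abs(Y+150)<50)&(Z>245)&(Z<330)&(im.reshape(-1,3).max(1)<70)
    print(n,'grip',k.sum(),'X',np.percentile(X[k],[2,50,98]).round(1),'Y',np.percentile(Y[k],[2,50,98]).round(1),'Z',np.percentile(Z[k],[2,50,98]).round(1))
    k=(abs(X)<25)&(abs(Y)<35)&(Z>50)&(Z<110); print(' head top',k.sum(),np.median(Z[k]), cv2.minAreaRect(np.c_[X,Y][(abs(X)<25)&(abs(Y)<48)&(Z>68)&(Z<85)].astype(np.float32)))
    if n=='scene':
        cv2.imwrite('pics/rel.png',cv2.resize(im[40:240,160:340],None,fx=3,fy=3,interpolation=cv2.INTER_CUBIC))
E
```

```text
t 12.65 pos [525.7 -62.  387.4] d [  13.3 -147.   -22.4] w [ 0.08  0.17 -0.09] j [-0.19  0.18  1.29 -0.    1.66 -0.26] F [ 0.1 -0.  -0.4] gap 55.8
scene grip 162 X [-5.1  4.8  9.4] Y [-157.7 -142.7 -131. ] Z [260.2 293.9 317.5]
 head top 324 76.75514226451956 ((1.3481922149658203, 1.2934112548828125), (86.676025390625, 39.726837158203125), 89.781494140625)
top grip 112 X [-8.8 -2.8  5.8] Y [-162.9 -146.5 -140.4] Z [302.1 313.6 318.1]
 head top 471 76.7445948048676 ((0.9265270233154297, 2.338672637939453), (35.985023498535156, 81.35718536376953), 0.19854791462421417)
```

View pics/rel.png

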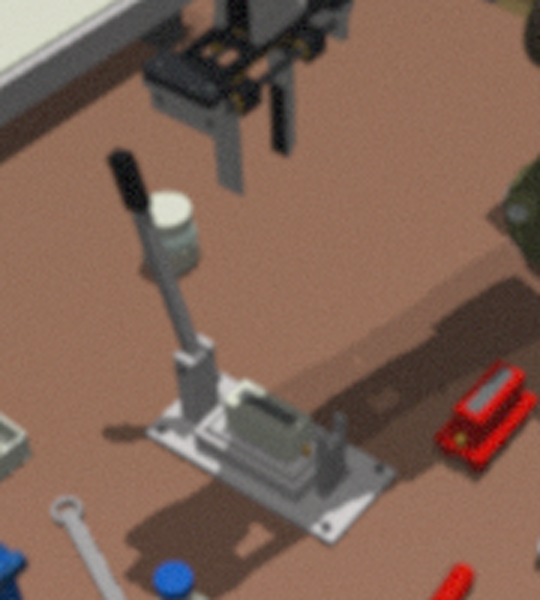

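Call:
{"api": "jog_arm", "payload": {"moves": [[[5, -45, 0, 0, 0.1, 0], [5, -45, 0, 0, 0, 0], [4, -45, 0, 0, 0, 0], [2, -12, -10, 0, 0, 0], [0, 0, 0, 0, 0, 0]]]}}

```text
clock: 13.25
eef_pos: [539.8, -212.4, 364.9]
eef_rot: [2.769, 1.554, 2.841]
wrist_force: [-0.4, -1.0, 0.0]
finger_gap: 56.6
```

```bash
python3 -c "
from h import *
plan([540,-209,288],3.87)"
```

```text
t 13.25 pos [ 539.8 -212.4  364.9] d [  0.2   3.4 -76.9] w [-0.28 -0.9  -0.26] j [-0.44  0.32  1.18 -0.    1.66 -0.51] F [-0.4 -1.   0. ] gap 56.6
```

Call:
{"api": "jog_arm", "payload": {"moves": [[[0, 3, -15, -0.2, -0.8, -0.2], [0, 0, -25, 0, 0, 0], [0, 0, -20, 0, 0, 0], [0, 0, -12, 0, 0, 0], [0, 0, 0, 0, 0, 0]]]}}

```text
clock: 13.75
eef_pos: [538.8, -203.2, 288.0]
eef_rot: [2.42, 1.564, 2.491]
wrist_force: [-0.4, -0.2, -0.1]
finger_gap: 56.5
```

```bash
python3 - <<'E'
from h import *
plan([540,-209,288],3.87)
im,d=grab('scene'); cv2.imwrite('pics/grip.png',cv2.resize(im[30:170,150:290],None,fx=4,fy=4,interpolation=cv2.INTER_CUBIC))
E
```

```text
t 13.75 pos [ 538.8 -203.2  288. ] d [ 1.2 -5.8 -0. ] w [-0.25 -0.32 -0.24] j [-0.42  0.32  1.34  0.    1.48 -0.5 ] F [-0.4 -0.2 -0.1] gap 56.5
```

View pics/grip.png

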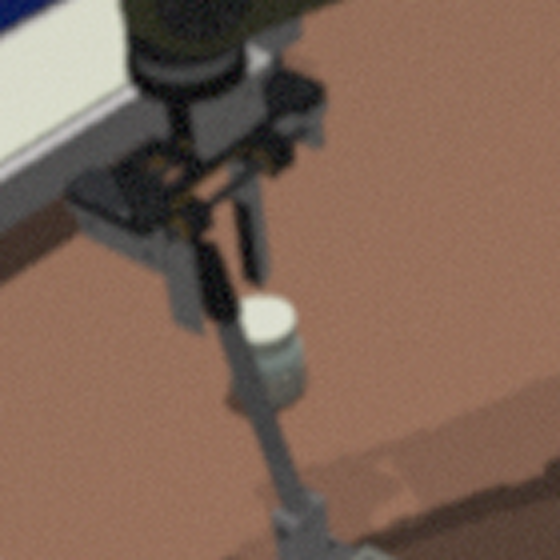

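Fingers straddle the grip. Shift −5 mm in y, then pinch.

Call:
{"api": "jog_arm", "payload": {"moves": [[[1, -5, 0, -0.2, -0.3, -0.2], [0, 0, 0, 0, 0, 0]]]}}

```text
clock: 14.0
eef_pos: [540.7, -208.2, 291.0]
eef_rot: [-0.337, 1.567, -0.268]
wrist_force: [0.0, -0.0, -0.6]
finger_gap: 56.4
```

Call:
{"api": "jog_arm", "payload": {"moves": [[[0, 0, 0, 0, 0, 0], [0, 0, 0, 0, 0, 0], [0, 0, 0, 0, 0, 0], [0, 0, 0, 0, 0, 0], [0, 0, 0, 0, 0, 0]]], "gripper": -1, "squeeze": 12}}

```text
clock: 14.5
eef_pos: [540.8, -208.6, 292.8]
eef_rot: [-0.431, 1.565, -0.363]
wrist_force: [-21.3, -0.6, 2.6]
finger_gap: 20.3
```

Call:
{"api": "jog_arm", "payload": {"moves": [[[0, 0, 0, 0, 0, 0], [0, 0, 0, 0, 0, 0], [0, 0, 0, 0, 0, 0]]]}}

```text
clock: 14.8
eef_pos: [539.7, -208.8, 292.7]
eef_rot: [-0.846, 1.568, -0.778]
wrist_force: [1.4, -0.8, -0.1]
finger_gap: 17.6
```

```bash
cat >> h.py <<'E'
def arc(step,n=5,r=None):
    s=manip.read_state(); p=s['eef_pos']; H=np.array([-152.8,90.]); u=(p[1]-H[0])/.9977; v=p[2]-90
    th=np.arctan2(v,u); rr=np.hypot(u,v); r=r or 210
    print('theta',th.round(3),'r',rr.round(1)); plan(p,3.87)
    cur=p.copy()
    for i in range(n):
        t=th-step*(i+1); q=np.array([536.1-.0675*r*np.cos(t),H[0]+.9977*r*np.cos(t),90+r*np.sin(t)]); print((q-cur).round(1).tolist(),end=' '); cur=q
    print()
E
python3 -c "
from h import *
arc(.12,15)"
```

```text
theta 1.841 r 210.4
t 14.8 pos [ 539.7 -208.8  292.7] d [0. 0. 0.] w [ 0.11  0.12 -0.02] j [-0.43  0.32  1.33 -0.    1.48 -0.5 ] F [ 1.4 -0.8 -0.1] gap 17.6
[-1.5, 24.7, 4.9] [-1.7, 25.0, 2.3] [-1.7, 25.1, -0.8] [-1.7, 24.8, -3.8] [-1.6, 24.2, -6.7] [-1.6, 23.2, -9.6] [-1.5, 21.9, -12.3] [-1.4, 20.3, -14.8] [-1.2, 18.4, -17.2] [-1.1, 16.2, -19.2] [-0.9, 13.8, -21.1] [-0.8, 11.2, -22.6] [-0.6, 8.4, -23.7] [-0.4, 5.5, -24.6] [-0.2, 2.5, -25.1]
```

Call:
{"api": "jog_arm", "payload": {"moves": [[[-1, 13, 3, 0, 0, 0], [-1.5, 24, 3, 0, 0, 0], [-1.7, 25, 0, 0, 0, 0], [0, 0, 0, 0, 0, 0]]]}}

```text
clock: 15.2
eef_pos: [535.5, -146.8, 299.3]
eef_rot: [-1.067, 1.564, -1.001]
wrist_force: [1.1, 2.7, -3.4]
finger_gap: 18.0
```

```bash
python3 -c "
from h import *
arc(.12,5)"
```

```text
theta 1.542 r 209.4
t 15.2 pos [ 535.5 -146.8  299.3] d [0. 0. 0.] w [0.31 0.2  0.1 ] j [-0.33  0.26  1.39 -0.    1.48 -0.4 ] F [ 1.1  2.7 -3.4] gap 18.0
[-1.5, 25.0, -1.7] [-1.7, 24.6, -5.2] [-1.6, 23.8, -8.1] [-1.5, 22.6, -10.9] [-1.4, 21.2, -13.6]
```

Call:
{"api": "jog_arm", "payload": {"moves": [[[-1.5, 25, -2, 0.2, 0.1, 0], [-1.6, 24.5, -5, 0, 0, 0], [-1.6, 24, -8, 0, 0, 0], [-1.5, 22.5, -11, 0, 0, 0], [0, 0, 0, 0, 0, 0]]]}}

```text
clock: 15.7
eef_pos: [529.0, -51.9, 274.3]
eef_rot: [-1.109, 1.566, -1.045]
wrist_force: [-0.3, 2.5, -4.0]
finger_gap: 17.6
```

```bash
python3 -c "
from h import *
arc(.12,5)"
```

```text
theta 1.069 r 210.2
t 15.7 pos [529.  -51.9 274.3] d [0. 0. 0.] w [0.25 0.15 0.19] j [-0.16  0.22  1.5  -0.    1.41 -0.23] F [-0.3  2.5 -4. ] gap 17.6
[-1.2, 21.2, -13.6] [-1.3, 19.5, -15.9] [-1.2, 17.5, -18.1] [-1.0, 15.2, -20.1] [-0.9, 12.7, -21.7]
```

Call:
{"api": "jog_arm", "payload": {"moves": [[[-1.2, 21, -13.5, 0.2, 0.1, 0.2], [-1.2, 19.5, -16, 0, 0, 0], [-1.2, 17.5, -18, 0, 0, 0], [-1, 15, -20, 0, 0, 0], [0, 0, 0, 0, 0, 0]]]}}

```text
clock: 16.2
eef_pos: [524.0, 21.1, 207.9]
eef_rot: [1.662, 1.569, 1.729]
wrist_force: [0.0, 0.2, -3.9]
finger_gap: 17.9
```

```bash
python3 -c "
from h import *
arc(.12,5)"
```

```text
theta 0.595 r 210.4
t 16.2 pos [524.   21.1 207.9] d [0. 0. 0.] w [-0.12 -0.02  0.02] j [-0.03  0.26  1.61  0.    1.27 -0.1 ] F [ 0.   0.2 -3.9] gap 17.9
[-0.5, 12.4, -21.9] [-0.7, 10.1, -23.0] [-0.5, 7.3, -24.1] [-0.3, 4.4, -24.8] [-0.1, 1.4, -25.1]
```

Call:
{"api": "jog_arm", "payload": {"moves": [[[-0.5, 12.5, -22, 0, 0, 0], [-0.7, 10, -23, 0, 0, 0], [-0.5, 7, -24, 0, 0, 0], [0, 0, 0, 0, 0, 0]]]}}

```text
clock: 16.6
eef_pos: [521.9, 51.1, 137.7]
eef_rot: [2.032, 1.563, 2.099]
wrist_force: [-0.9, 2.8, -2.8]
finger_gap: 17.7
```

```bash
python3 -c "
from h import *
arc(.06,5)"
```

```text
theta 0.229 r 209.9
t 16.6 pos [521.9  51.1 137.7] d [0. 0. 0.] w [-0.4  -0.23  0.02] j [ 0.02  0.33  1.69  0.01  1.12 -0.05] F [-0.9  2.8 -2.8] gap 17.7
[0.2, 2.6, -12.3] [-0.1, 1.7, -12.5] [-0.1, 1.0, -12.6] [-0.0, 0.2, -12.6] [0.0, -0.5, -12.6]
```

Call:
{"api": "jog_arm", "payload": {"moves": [[[0, 2.5, -12, -0.3, -0.2, 0], [0, 1.7, -12, 0, 0, 0], [0, 1, -10, 0, 0, 0], [0, 0, 0, 0, 0, 0]]]}}

```text
clock: 17.0
eef_pos: [521.5, 57.0, 101.9]
eef_rot: [2.172, 1.561, 2.239]
wrist_force: [-2.6, 7.6, -0.8]
finger_gap: 18.4
```

Call:
{"api": "jog_arm", "payload": {"moves": [[[0, 0, -5, 0, 0, 0], [0, 0, -4, 0, 0, 0], [0, 0, 0, 0, 0, 0]]]}}

```text
clock: 17.3
eef_pos: [521.3, 57.7, 92.1]
eef_rot: [2.156, 1.554, 2.223]
wrist_force: [-3.3, 9.4, -1.8]
finger_gap: 18.1
```

```bash
python3 -c "
from h import *
arc(.03,2)"
```

```text
theta 0.01 r 211.0
t 17.3 pos [521.3  57.7  92.1] d [0. 0. 0.] w [-0.78 -0.6   0.04] j [ 0.03  0.4   1.72  0.02  1.03 -0.04] F [-3.3  9.4 -1.8] gap 18.1
[0.6, -1.1, -6.3] [0.0, -0.2, -6.3]
```

Call:
{"api": "jog_arm", "payload": {"moves": [[[0, -1, -3, -0.5, -0.4, 0], [0, 0, -3, 0, 0, 0]]]}}

```text
clock: 17.5
eef_pos: [521.5, 57.4, 86.0]
eef_rot: [2.022, 1.561, 2.089]
wrist_force: [-7.4, 8.5, 1.6]
finger_gap: 18.0
```

Call:
{"api": "jog_arm", "payload": {"moves": [[[0, 0, -3, 0, 0, 0], [0, 0, -3, 0, 0, 0]]]}}

```text
clock: 17.7
eef_pos: [521.4, 57.6, 79.7]
eef_rot: [2.068, 1.557, 2.135]
wrist_force: [-5.3, 9.9, 2.6]
finger_gap: 18.1
```

```bash
cat >> h.py <<'E'
def bar():
    a=np.radians(3.87); ex=np.array([np.cos(a),np.sin(a)]); ey=np.array([-ex[1],ex[0]])
    for n in('scene','top'):
        im,d=grab(n); P=world(n,d).reshape(-1,3); q=P[:,:2]-([528.4,-63.2] if n=='top' else [533.3,-62.9]); X=q@ex;Y=q@ey;Z=P[:,2]
        k=(abs(X)<5)&(Y>-70)&(Y<70)&(Z>80)&(Z<140)
        if k.sum()>20:
            f=np.polyfit(Y[k],Z[k],1); print(n,'bar slope',f[0].round(4),'z mid',f[1].round(1),k.sum())
        kt=(abs(X)<20)&(abs(Y)<45)&(Z>65)&(Z<82); print(' head top',kt.sum(),np.median(Z[kt]) if kt.any() else None)
        cv2.imwrite(f'pics/bar_{n}.png',cv2.resize(im[60:240,160:340] if n=='scene' else im[150:280,240:420],None,fx=3,fy=3,interpolation=cv2.INTER_CUBIC))
E
python3 -c "
from h import *
arc(.03,2);bar()"
```

```text
theta -0.049 r 211.2
t 17.7 pos [521.4  57.6  79.7] d [0. 0. 0.] w [-0.68 -0.43  0.07] j [ 0.03  0.42  1.73  0.01  1.   -0.04] F [-5.3  9.9  2.6] gap 18.1
[0.6, -1.6, -6.2] [0.0, -0.6, -6.3] 
scene bar slope 0.0847 z mid 101.9 103
 head top 161 76.14283898386248
top bar slope 0.0915 z mid 103.6 170
 head top 199 76.67610693207318
```

Call:
{"api": "jog_arm", "payload": {"moves": [[[0, -0.5, -4, -0.4, -0.3, 0], [0, 0, -4, 0, 0, 0], [0, 0, 0, 0, 0, 0]]]}}

```text
clock: 18.1
eef_pos: [521.5, 57.3, 70.6]
eef_rot: [2.044, 1.56, 2.11]
wrist_force: [-3.1, 9.6, -2.1]
finger_gap: 18.0
```

```bash
python3 -c "
from h import *
arc(.03,2);bar()"
```

```text
theta -0.092 r 211.5
t 18.1 pos [521.5  57.3  70.6] d [0. 0. 0.] w [-0.53 -0.32  0.1 ] j [ 0.04  0.43  1.74  0.01  0.98 -0.04] F [-3.1  9.6 -2.1] gap 18.0
[0.6, -2.2, -6.1] [0.1, -0.9, -6.2] 
scene bar slope 0.0457 z mid 99.0 109
 head top 144 76.59365511782235
top bar slope 0.0503 z mid 100.0 173
 head top 207 76.39378851821574
```

View pics/bar_scene.png

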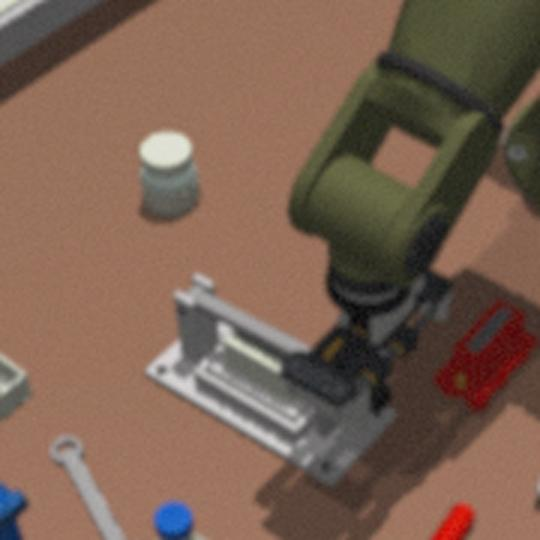

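Call:
{"api": "jog_arm", "payload": {"moves": [[[0, -0.5, -4, -0.3, -0.2, 0], [0, -0.5, -3, 0, 0, 0], [0, 0, 0, 0, 0, 0]]]}}

```text
clock: 18.5
eef_pos: [521.5, 56.7, 62.9]
eef_rot: [2.055, 1.561, 2.12]
wrist_force: [-5.1, 8.6, 0.6]
finger_gap: 17.7
```

Call:
{"api": "jog_arm", "payload": {"moves": [[[0, -0.5, -2, 0, 0, 0], [0, 0, -2, 0, 0, 0]]]}}

```text
clock: 18.7
eef_pos: [521.6, 56.0, 59.4]
eef_rot: [2.109, 1.557, 2.174]
wrist_force: [-13.5, 0.8, 19.5]
finger_gap: 18.1
```

```bash
python3 -c "
from h import *
arc(.03,2);bar()"
```

```text
theta -0.145 r 211.5
t 18.7 pos [521.6  56.   59.4] d [0. 0. 0.] w [-0.63 -0.44  0.15] j [ 0.03  0.45  1.74  0.01  0.96 -0.04] F [-13.5   0.8  19.5] gap 18.1
[0.5, -2.5, -6.0] [0.1, -1.2, -6.2] 
scene bar slope 0.0038 z mid 96.3 111
 head top 132 76.40380224716833
top bar slope 0.0001 z mid 95.6 173
 head top 208 76.07543015836634
```

Call:
{"api": "jog_arm", "payload": {"moves": [[[0, 0, -1, 0, 0, 0], [0, 0, 0, 0, 0, 0]]]}}

```text
clock: 19.0
eef_pos: [521.5, 55.7, 59.1]
eef_rot: [2.134, 1.554, 2.198]
wrist_force: [-4.1, 12.2, -1.7]
finger_gap: 18.2
```

Call:
{"api": "jog_arm", "payload": {"moves": [[[0, 0, 0, 0, 0, 0], [0, 0, 0, 0, 0, 0], [0, 0, 0, 0, 0, 0], [0, 0, 0, 0, 0, 0], [0, 0, 0, 0, 0, 0]]], "gripper": 0.2}}

```text
clock: 19.5
eef_pos: [523.2, 52.9, 59.2]
eef_rot: [2.092, 1.554, 2.154]
wrist_force: [0.3, 0.0, -0.5]
finger_gap: 54.4
```

```bash
python3 -c "
from h import *
arc(.03,2);bar()"
```

```text
theta -0.148 r 208.4
t 19.5 pos [523.2  52.9  59.2] d [0. 0. 0.] w [-0.78 -0.52  0.3 ] j [ 0.02  0.45  1.74  0.02  0.96 -0.05] F [ 0.3  0.  -0.5] gap 54.4
[-1.0, 0.5, -6.4] [0.1, -1.2, -6.2] 
scene bar slope 0.0173 z mid 96.0 116
 head top 126 76.53215078295386
top bar slope 0.0069 z mid 95.9 164
 head top 185 76.37161202254315
```

Call:
{"api": "jog_arm", "payload": {"moves": [[[-1, 0, 6, 0, 0, 0], [0, 0, 15, 0, 0, 0], [0, 0, 30, 0, 0, 0], [0, 0, 40, 0, 0, 0], [0, 0, 50, 0, 0, 0]]]}}

```text
clock: 20.1
eef_pos: [518.2, 53.0, 199.7]
eef_rot: [2.515, 1.546, 2.578]
wrist_force: [-0.1, -0.0, -0.7]
finger_gap: 56.3
```

Call:
{"api": "jog_arm", "payload": {"moves": [[[-30, 30, 40, 0, 0, 0], [-30, 30, 20, 0, 0, 0], [-30, 40, 0, 0, 0, 0], [0, 0, 0, 0, 0, 0], [0, 0, 0, 0, 0, 0]]]}}

```text
clock: 20.6
eef_pos: [431.1, 150.8, 265.2]
eef_rot: [1.871, 1.553, 1.934]
wrist_force: [-0.1, 0.4, -0.2]
finger_gap: 56.7
```

```bash
python3 - <<'E'
from h import *
arc(.03,2);bar()
T=np.load('top.npz'); 
a=np.radians(3.87); ex=np.array([np.cos(a),np.sin(a)]); ey=np.array([-ex[1],ex[0]])
for n,o in(('scene',[533.3,-62.9]),('top',[528.4,-63.2])):
    D=np.load(n+'.npz');P=world(n,D['d']).reshape(-1,3);q=P[:,:2]-o;X=q@ex;Y=q@ey;Z=P[:,2]
    for c in(-60,-20,20,60,115,140):
        k=(abs(X)<4)&(abs(Y-c)<8)&(Z>85)&(Z<130); print(n,c,k.sum(),np.median(Z[k]).round(1))
    k=(abs(X)<22)&(abs(Y)<47)&(Z>66)&(Z<82); print(cv2.minAreaRect(np.c_[X,Y][k].astype(np.float32)))
E
```

```text
theta 0.522 r 351.1
t 20.6 pos [431.1 150.8 265.2] d [0. 0. 0.] w [-0.93 -0.35  0.28] j [0.25 0.06 1.71 0.02 1.38 0.18] F [-0.1  0.4 -0.2] gap 56.7
[92.5, -119.0, -75.9] [-0.2, 2.9, -5.6] 
scene bar slope -0.0025 z mid 95.4 148
 head top 176 76.05984676492237
top bar slope 0.0011 z mid 95.7 265
 head top 295 76.20955003466634
scene -60 11 97.1
scene -20 12 96.9
scene 20 9 96.7
scene 60 17 95.4
scene 115 15 101.2
scene 140 18 100.6
((11.180924415588379, 0.5688400268554688), (20.57638168334961, 84.40929412841797), 1.6549369096755981)
top -60 22 95.3
top -20 27 95.8
top 20 24 95.8
top 60 28 95.9
top 115 24 101.2
top 140 17 99.8
((0.8969593048095703, 1.4933586120605469), (36.32129669189453, 82.84112548828125), 0.024022160097956657)
```

View pics/bar_scene.png

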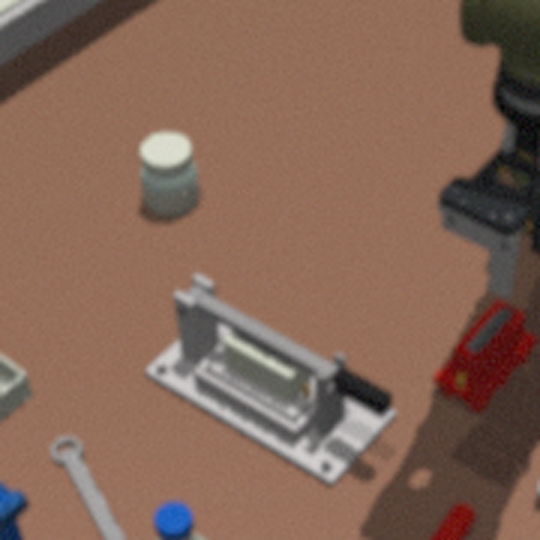

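The bar is level (slope 0.00±0.003) in the catch. The head is seated and the arm is clear of everything.

```bash
python3 -c "
from h import *
print(manip.sign_off(), manip.read_state()['clock'])"
```

```text
the job is handed in; nothing more can be done
the job is handed in; nothing more can be done
```

The long six-cup head is seated in the dock pocket, the bar is closed in its catch, and I handed the job in. The last clock reading before hand-in was about 20.6 s. Sign-off gives no verdict, so the checks below are mine.

**Head:** I set it in gently, released it on the floor of the pocket, and it did not move on release. Before the bar closed, its top measured 77–78 mm against the expected 78 mm. It was about 1–1.5 mm off centre in x and up to 2.5 mm in y, and within 0.5° of the dock's direction.

**Bar:** I pinched the grip and swung it over until it met the end stop at about 20 N, then let go. The bar's slope then measured −0.0025 rad (scene camera) and 0.001 rad (top camera), and its top was level at about 96 mm. The arm ended well clear with no contact force.

**Disagreements:**
- **Cameras:** they differed by about 5 mm in x, so I aligned the head from relative measurements in the scene camera.
- **Touchdown force:** the wrist force did not clearly show the head reaching the floor. I relied on the arm no longer moving down and on the measured height of the head's top.
- **Bar swing:** the grip shifted in the fingers near the end of the swing, so the tool finished about 30 mm lower than planned. I judged closure from the measured slope and the stop force instead.
- **Bystanders:** I did not measure them afterwards. The ones in the last picture looked undisturbed, and no unexpected contact force showed up.

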